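Weed out the stiff call unit

ROBOT

A 6-joint arm with a two-finger parallel gripper is mounted at the origin on the work surface. World frame = base frame: x ahead of the robot, y to its left, z up, the work surface at z = 0. Lengths are in m, angles in rad, forces in N, time in s.
With the tool pointing down it reaches from about 0.35 to 0.875 m from the base axis. Payload 4.2 kg.
Tool frame: the origin (TCP) lies on the centre line of the jaws, within the pads' length; the fingertips stand robot.nose_length ahead of it and the grasp point (between the pads) is the TCP (robot.nose_length is the distance from the TCP to the fingertips, in m); z points along the fingers, y is the direction in which the jaws open and shut (so a half turn about z gives the same grasp; the last joint's range is limited). The gripper opens to 85 mm and grips with 20 to 120 N. Pads are 22 mm wide; open, the fingers measure 114 mm over their backs; the gripper's body (76 mm by 85 mm) begins 54 mm behind the grasp point. The pads swing forward as they close: fully open they stand 13 mm farther back than shut.
Start: joints at [-0.979, 0.385, 0.008, 0, -1.194, -0.259], TCP at [0.204, -0.591, 0.25] pointing down, gripper open.
Joint ranges: [-3.14, 3.14], [-1.21, 2.06], [-1.07, 1.41], [-3.16, 2.05], [-2.99, -0.16], [-3.1, 3.1]. Speed limits (rad/s): [2.79, 2.79, 3.14, 3.14, 3.14, 3.14].

INTERFACE

Orientations are given as [roll, pitch, yaw] about the fixed x, y, z axes, in that order (R = Rz(yaw) Ry(pitch) Rx(roll)).
In Python, from cell import robot gives the robot as it stands. The module is installed in compiled form; this text tells all that it offers.
- The arm moves only by the tool apply_moves, never from a script. Its arguments are lists of equal length, an entry for each row: "dp": the shift along the tool's x, y, z in cm, a list of three; "turn": the turn, a rotation vector about the tool's x, y, z in degrees, a list of three; "jaw": the finger opening in cm, from 0 to 8.54. A call has 1 to 20 rows; each row is the pose to reach, as a shift and turn from the pose commanded when the call began, along the tool's axes at that moment; what a row does not reach only later rows make up. A row lasts 1/8 s, in which the tool goes at most 62.5 mm and 10.7 degrees, less where a joint would pass 70% of its speed; a pose out of reach is approached as far as the arm can. A call with a gripper value outside its range is refused whole. The fingers move at their own pace and stop on an object; "grip_force" is the grip in N (left out, the last holds). Time passes only in rows, so rows that repeat a pose let the fingers close. It gives the time, the measured TCP pose, the force and the opening at its end, in the units of the state.
- robot.get_obs(): the state, without advancing time (a new reading comes with each control period).
- robot.get_image(name): name is "scene" or "top" or "wrist"; returns the picture (400x640x3 uint8, red, green, blue); there is no depth.
- robot.camera_info(name): a dict with "mtx" (3x3 intrinsics, pixels), "k1" (the pictures are not rectified: a ray, as slopes to the right and down, at radius r is drawn at 1 + k1 r^2 times it, then the intrinsics apply), "world_to_cam" (4x4, takes a point from world to camera coordinates); the wrist camera has in their place "tool_from_camera" (4x4, takes a point from camera to tool coordinates, whose origin is the TCP and whose axes are the flange's). Camera axes: x right, y up, looking along -z (the intrinsics and any distortion apply to the point x, -y, -z); pixel columns grow to the right and rows downward; lengths in m; the calibration is good to about 2 mm. A picture is of the moment at which its call begins: read the wrist's pose just before it. camera_info takes no time and is no camera call.
- robot.close_job(): hands the job in, once; it reports no verdict.
The state is a dict: "clock": time; "joint_positions": joint angles; "dq": joint speeds; "tau": joint torques, N m; "tool_pos": TCP position; "eef_rot": TCP orientation; "contact_force": force on the tool from outside, world axes, zero at the start; "moment": the same for the moment, N m; "width": opening from 0.0 (shut) to 1.0 (fully open).
Only numpy, scipy, OpenCV 4.12 (cv2) and the standard library are available. Lean on these libraries where they do the work, as an engineer would, in place of code of your own. Each camera call takes 0.05 s, during which the arm holds its last target. There are 200 camera calls.

TASK

Three call units have come back from the rooms for checking: press the round key of each gently down until it clicks and stays in, never pushing on a key with more than 15 N. One key is stiff and takes about twice the push of the other two: set that unit down, without dropping it, flat and key up in the grey repair tray and let go. Leave the other two units lying where they are, and do not disturb the mug, the stapler or the tape dispenser.

Things in the scene. Friction and masses are not known exactly. Their poses are not given: they have to be found in the camera images.
- call_unit_1_center (a point): Centre (16 mm above its underside) of call unit 1: one of three outwardly identical white plastic cases, 96 mm long (x), 56 mm wide (y), 32 mm high (z, up), 0.13 to 0.22 kg, loose and flat on the counter; grip its long sides. In its top, 16 mm from here towards +x, is the round grey key. Which unit is stiff cannot be seen, only felt.
- call_unit_2_center (a point): Centre (16 mm above its underside) of call unit 2: one of three outwardly identical white plastic cases, 96 mm long (x), 56 mm wide (y), 32 mm high (z, up), 0.13 to 0.22 kg, loose and flat on the counter; grip its long sides. In its top, 16 mm from here towards +x, is the round grey key. Which unit is stiff cannot be seen, only felt.
- call_unit_3_center (a point): Centre (16 mm above its underside) of call unit 3: one of three outwardly identical white plastic cases, 96 mm long (x), 56 mm wide (y), 32 mm high (z, up), 0.13 to 0.22 kg, loose and flat on the counter; grip its long sides. In its top, 16 mm from here towards +x, is the round grey key. Which unit is stiff cannot be seen, only felt.
- cap_1: Round grey key of call unit 1, 36 mm across; origin: centre of its flat top, z up. At rest 40.5 mm above the counter (8.5 mm above the case), clicked in 34.5 mm. Sprung: the push climbs to a peak at about 2 to 3 mm of travel (near 4 N on a sound key, 9 N on the stiff one), falls to nothing by 5 mm, there the key snaps to its firm stop at 6 mm and stays in. Let go earlier, it springs back.
- cap_2: Round grey key of call unit 2, 36 mm across; origin: centre of its flat top, z up. At rest 40.5 mm above the counter (8.5 mm above the case), clicked in 34.5 mm. Sprung: the push climbs to a peak at about 2 to 3 mm of travel (near 4 N on a sound key, 9 N on the stiff one), falls to nothing by 5 mm, there the key snaps to its firm stop at 6 mm and stays in. Let go earlier, it springs back.
- cap_3: Round grey key of call unit 3, 36 mm across; origin: centre of its flat top, z up. At rest 40.5 mm above the counter (8.5 mm above the case), clicked in 34.5 mm. Sprung: the push climbs to a peak at about 2 to 3 mm of travel (near 4 N on a sound key, 9 N on the stiff one), falls to nothing by 5 mm, there the key snaps to its firm stop at 6 mm and stays in. Let go earlier, it springs back.
- key_1 (a joint): Travel of the key of call unit 1: 0 m out, grows as it is pressed, 0.006 m clicked in (a sound key 0.03 mm short of that, the stiff one 0.03 mm beyond: too little to be read). Once in, it stays in.
- key_2 (a joint): Travel of the key of call unit 2: 0 m out, grows as it is pressed, 0.006 m clicked in (a sound key 0.03 mm short of that, the stiff one 0.03 mm beyond: too little to be read). Once in, it stays in.
- key_3 (a joint): Travel of the key of call unit 3: 0 m out, grows as it is pressed, 0.006 m clicked in (a sound key 0.03 mm short of that, the stiff one 0.03 mm beyond: too little to be read). Once in, it stays in.
- repair_tray_in (a point): Centre of the inner floor (4 mm above the counter) of the repair tray: a shallow open grey plastic tray fixed to the counter, outside 190 mm along its x, 150 mm along its y, walls 4 mm thick, rim 30 mm above the counter. It changes places with the call units from start to start.
- mug: White mug, bystander, 80 mm across, 92 mm high, handle on its +y side; origin under its centre.
- stapler: Desk stapler, bystander, 135 mm long (x), 36 mm wide, about 52 mm high; origin under its centre.
- tape_dispenser: Desk tape dispenser, bystander, 150 mm long (x), 56 mm wide, about 85 mm high; origin under its centre.
Mind the look-alikes: they are no part of the job. Leave any yellow look-alike of the part that bears call_unit_3_center alone. Leave any yellow look-alike of the part that bears call_unit_2_center alone.

How it is judged:
At the end, for the whole second after the job is handed in: All three keys are clicked in (travel over 5 mm); the stiff unit lies flat, key up, in the repair tray (centre within 60 x 50 mm of its centre, on its floor within 4 mm, tilt under 0.12 rad); the other two lie within 20 mm of where they started. (The stiff key is the one that stops past 6 mm.) (value of joint each of key_1, key_2, key_3 above 0.005 m and ((value of joint key_1 below 0.006 m and distance of call_unit_1_center from where it was at the start of the episode below 0.02 m) or (value of joint key_1 above 0.006 m and x of call_unit_1_center in the frame of repair_tray_in between -0.06 and 0.06 m and y of call_unit_1_center in the frame of repair_tray_in between -0.05 and 0.05 m and z of call_unit_1_center in the frame of repair_tray_in between 0.012 and 0.02 m and angle between call_unit_1_center's own z axis and vertical below 0.12 rad)) and ((value of joint key_2 below 0.006 m and distance of call_unit_2_center from where it was at the start of the episode below 0.02 m) or (value of joint key_2 above 0.006 m and x of call_unit_2_center in the frame of repair_tray_in between -0.06 and 0.06 m and y of call_unit_2_center in the frame of repair_tray_in between -0.05 and 0.05 m and z of call_unit_2_center in the frame of repair_tray_in between 0.012 and 0.02 m and angle between call_unit_2_center's own z axis and vertical below 0.12 rad)) and ((value of joint key_3 below 0.006 m and distance of call_unit_3_center from where it was at the start of the episode below 0.02 m) or (value of joint key_3 above 0.006 m and x of call_unit_3_center in the frame of repair_tray_in between -0.06 and 0.06 m and y of call_unit_3_center in the frame of repair_tray_in between -0.05 and 0.05 m and z of call_unit_3_center in the frame of repair_tray_in between 0.012 and 0.02 m and angle between call_unit_3_center's own z axis and vertical below 0.12 rad))); the robot touches nothing.
It fails at once if a key is pushed with more than 15 N (contact force between any of cap_1, cap_2, cap_3 and anything else above 15 N).
It fails at once if a call unit is dropped or thrown (over 0.6 m/s out of the fingers) ((linear speed of call_unit_1 above 0.6 m/s and contact force between call_unit_1 and the fingers below 0.05 N) or (linear speed of call_unit_2 above 0.6 m/s and contact force between call_unit_2 and the fingers below 0.05 N) or (linear speed of call_unit_3 above 0.6 m/s and contact force between call_unit_3 and the fingers below 0.05 N)).
It fails at once if the mug, stapler or tape dispenser is shifted by more than 20 mm or tipped (distance of any of mug, stapler, tape_dispenser from where it was at the start of the episode above 0.02 m or angle between any of mug, stapler, tape_dispenser's own z axis and vertical above 0.3 rad).
It also fails if it takes over 72 s, if anything falls off the work surface, if the arm or the gripper's body presses on something with over 40 N, if the wrist force passes 120 N, or if a joint passes its speed limit or range.

## Working session

There is one attempt and no reset: what is moved stays moved. The work goes in short steps, Python scripts to look and compute and a tool call to move; the robot and the scene stay as the last step left them, time stands still between calls to the robot, and variables do not carry over. Pictures are saved under pics/ and viewed, about 8 in all and at most 12, crops included, and the job is handed in when it is done.

Besides the shell and the picture viewer there is one more tool, called by a JSON object that holds its "method" and its "body", one argument or row to a line. apply_moves: Moves the arm, as the interface text tells. Its arguments: {"type":"object","properties":{"dp":{"type":"array","items":{"type":"array","items":{"type":"number"}}},"turn":{"type":"array","items":{"type":"array","items":{"type":"number"}}},"jaw":{"type":"array","items":{"type":"number"}},"grip_force":{"type":"number"}},"required":["dp","turn","jaw"]}

```bash
mkdir -p pics; ls
python3 - <<'E'
from cell import robot
import cv2,numpy as np
o=robot.get_obs(); print(o)
try: print(robot.nose_length)
except Exception as e: print(e)
for n in("top","scene","wrist"):
    i=robot.camera_info(n); print(n,{k:np.round(v,4).tolist() for k,v in i.items() if k!='name'} )
    cv2.imwrite(f"pics/{n}0.png",robot.get_image(n)[:,:,::-1])
E
```

```text
pics
{'clock': 0.0, 'joint_positions': array([-9.79393777e-01,  3.85541803e-01,  6.60079173e-03, -5.14583178e-04,
       -1.19397622e+00, -2.58604700e-01]), 'dq': array([-0.00153181, -0.00086601,  0.0018831 , -0.00132831,  0.00146312,
        0.0014543 ]), 'tau': array([ 4.77900212e-04, -3.92293525e+01,  1.88400525e+01,  4.18601856e+00,
       -4.64025172e-03,  3.90883017e-06]), 'tool_pos': array([ 0.20402499, -0.59017869,  0.24921833]), 'eef_rot': array([ 3.13941997e+00, -8.02149340e-05, -2.80898457e+00]), 'contact_force': array([ 0.20562951, -0.2742958 , -0.03391204]), 'moment': array([-0.00432324,  0.03228525, -0.01352788]), 'width': 0.9977462670165288}
0.019
top {'mtx': [[387.6488, 0.0, 326.2523], [0.0, 387.6488, 209.2901], [0.0, 0.0, 1.0]], 'k1': -0.0442, 'world_to_cam': [[-0.0006, -1.0, -0.0046, -0.0119], [0.9972, -0.001, 0.0744, -0.5717], [-0.0744, -0.0046, 0.9972, -1.2028], [0.0, 0.0, 0.0, 1.0]]}
scene {'mtx': [[444.9018, 0.0, 317.7843], [0.0, 444.9018, 199.1536], [0.0, 0.0, 1.0]], 'k1': -0.103, 'world_to_cam': [[0.7615, 0.6482, 0.0033, -0.4256], [-0.5246, 0.6133, 0.5904, 0.2785], [0.3806, -0.4513, 0.8071, -1.6756], [0.0, 0.0, 0.0, 1.0]]}
wrist {'mtx': [[354.2543, 0.0, 320.6135], [0.0, 354.2543, 202.8241], [0.0, 0.0, 1.0]], 'k1': 0.0185, 'tool_from_camera': [[0.0003, 0.9521, 0.3059, 0.0786], [1.0, -0.0002, -0.0003, 0.0013], [-0.0002, 0.3059, -0.9521, -0.1237], [0.0, 0.0, 0.0, 1.0]]}
```

View pics/top0.png

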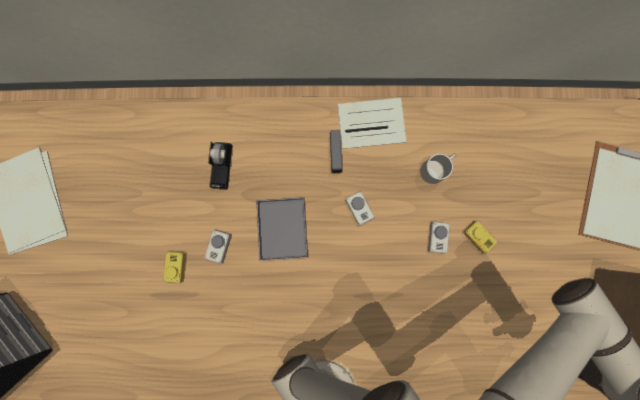

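View pics/scene0.png

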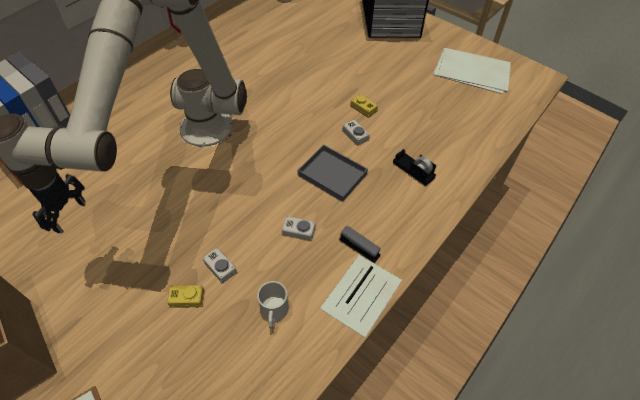

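The top view shows three white units near (218,246), (360,208) and (440,237). The yellow look-alikes are at (174,267) and (481,237), the tray at (283,229), the tape dispenser at (220,165), the stapler at (336,151) and the mug at (438,168). Next I measure.

```bash
cat > h.py <<'E'
import cv2,numpy as np
from cell import robot
from scipy.spatial.transform import Rotation as R
def ray(name,uv,z,obs=None):
    i=robot.camera_info(name)
    D=np.array([i["k1"],0,0,0,0.])
    p=cv2.undistortPoints(np.array(uv,float).reshape(-1,1,2),np.array(i["mtx"]),D)[:,0]
    d=np.c_[p[:,0],-p[:,1],-np.ones(len(p))]
    if name=="wrist":
        T=np.eye(4);T[:3,:3]=R.from_euler('xyz',obs["eef_rot"]).as_matrix();T[:3,3]=obs["tool_pos"]
        W=T@np.array(i["tool_from_camera"])
    else: W=np.linalg.inv(np.array(i["world_to_cam"]))
    o=W[:3,3];d=d@W[:3,:3].T
    return o+d*((z-o[2])/d[:,2])[:,None]
def units(img,name,obs=None,lo=150,amin=100,amax=1e5):
    hsv=cv2.cvtColor(img,cv2.COLOR_RGB2HSV)
    m=((hsv[:,:,1]<45)&(hsv[:,:,2]>lo)).astype(np.uint8)
    m=cv2.morphologyEx(m,cv2.MORPH_OPEN,np.ones((2,2),np.uint8))
    out=[]
    for c in cv2.findContours(m,cv2.RETR_EXTERNAL,cv2.CHAIN_APPROX_NONE)[0]:
        if not amin<cv2.contourArea(c)<amax: continue
        P=ray(name,c[:,0,:],0.032,obs)[:,:2].astype(np.float32)
        (cx,cy),(w,h),a=cv2.minAreaRect(P)
        if w<h: w,h,a=h,w,a+90
        if not(.08<w<.12 and .045<h<.075): continue
        f=np.zeros(m.shape,np.uint8);cv2.drawContours(f,[c],-1,1,-1)
        f=cv2.erode(f,np.ones((3,3)))
        g=img.mean(2); dark=((f>0)&(g<lo-25)).astype(np.uint8)
        k=max(cv2.findContours(dark,cv2.RETR_EXTERNAL,cv2.CHAIN_APPROX_NONE)[0],key=cv2.contourArea,default=None)
        (u,v),r=cv2.minEnclosingCircle(k); K=ray(name,[[u,v]],.0405,obs)[0,:2]
        ax=np.array([np.cos(np.radians(a)),np.sin(np.radians(a))])
        s=(K-[cx,cy])@ax
        if s<0: ax=-ax
        out.append(dict(c=(cx,cy),wh=(w,h),yaw=np.degrees(np.arctan2(ax[1],ax[0])),key=K,s=s,r=r,uv=cv2.minAreaRect(c)[0]))
    return out
E
python3 - <<'E'
from h import *
im=robot.get_image("top")
for u in units(im,"top"): print({k:np.round(v,3).tolist() for k,v in u.items()})
g=im.mean(2)
m=((cv2.cvtColor(im,cv2.COLOR_RGB2HSV)[:,:,1]<60)&(g<120)).astype(np.uint8); m[:190]=0;m[270:]=0;m[:,:250]=0;m[:,315:]=0
c=max(cv2.findContours(m,0,1)[0],key=cv2.contourArea)
P=ray("top",c[:,0,:],.03)[:,:2].astype(np.float32);print(cv2.minAreaRect(P))
P=ray("top",c[:,0,:],.004)[:,:2].astype(np.float32);print(cv2.minAreaRect(P))
E
```

```text
{'c': [0.572, -0.12], 'wh': [0.091, 0.052], 'yaw': -153.582, 'key': [0.55, -0.129], 's': -0.023, 'r': 2.72, 'uv': [360.7, 208.9]}
((0.5115395784378052, 0.12774044275283813), (0.18749688565731049, 0.1494666039943695), 3.64469313621521)
((0.5122033953666687, 0.1308666467666626), (0.19151942431926727, 0.15267328917980194), 3.6446940898895264)
```

Run:
```python
from h import *
im=cv2.imread("pics/top0.png")
cr=[cv2.resize(im[v-25:v+25,u-25:u+25],(260,260),interpolation=cv2.INTER_NEAREST) for u,v in((218,246),(360,208),(440,237))]
cv2.imwrite("pics/crop.png",np.hstack(cr))
for u,v in((218,246),(360,208),(440,237)):
  print(im[v-8:v+14:4,u-8:u+9:4].mean(2).astype(int).tolist())
h=cv2.cvtColor(im,cv2.COLOR_BGR2HSV)
print(h[246,205:232].tolist())
```

```text
[[162, 111, 113, 84, 176], [168, 112, 113, 92, 146], [186, 117, 101, 143, 87], [186, 187, 187, 187, 78], [149, 111, 180, 161, 133], [182, 144, 187, 102, 138]]
[[120, 116, 116, 155, 136], [98, 117, 117, 146, 137], [174, 109, 102, 189, 183], [120, 191, 190, 166, 188], [130, 185, 170, 96, 172], [136, 111, 192, 182, 148]]
[[140, 88, 111, 110, 175], [144, 98, 112, 109, 161], [170, 135, 108, 126, 158], [177, 185, 186, 184, 141], [182, 141, 114, 184, 143], [170, 149, 145, 184, 142]]
[[16, 111, 177], [16, 107, 176], [16, 82, 171], [19, 42, 183], [23, 28, 192], [24, 25, 194], [25, 24, 189], [23, 25, 172], [16, 20, 139], [10, 13, 121], [10, 7, 108], [15, 10, 107], [8, 9, 108], [10, 7, 103], [15, 10, 102], [8, 10, 100], [19, 18, 115], [27, 17, 147], [30, 19, 179], [23, 26, 155], [20, 29, 133], [20, 33, 93], [16, 50, 86], [16, 103, 131], [16, 109, 169], [16, 108, 174], [16, 108, 174]]
```

View pics/crop.png

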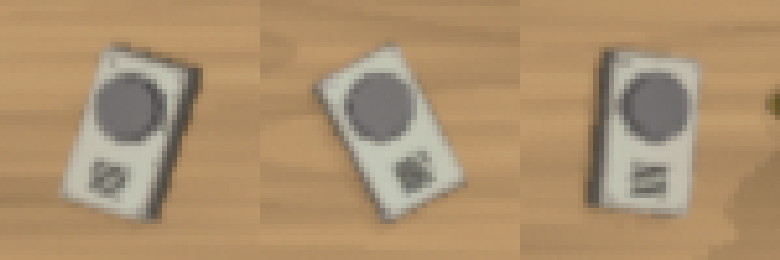

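The crops show that each key sits toward the upper end of its case. The dark strips are the case sides. I'll fix the masks to suit.

```bash
python3 - <<'E'
s=open('h.py').read()
s=s.replace("lo=150","lo=97").replace("hsv[:,:,1]<45","hsv[:,:,1]<60").replace("g=img.mean(2); dark=((f>0)&(g<lo-25)).astype(np.uint8)","g=img.mean(2); dark=((f>0)&(g<130)).astype(np.uint8)\n        n=max(3,int(cv2.contourArea(c)**.5/5));dark=cv2.morphologyEx(dark,cv2.MORPH_OPEN,cv2.getStructuringElement(2,(n,n)))")
s=s.replace("(u,v),r=cv2.minE","if k is None: continue\n        (u,v),r=cv2.minE")
open('h.py','w').write(s)
E
python3 - <<'E'
from h import *
im=cv2.imread("pics/top0.png")[:,:,::-1].copy()
for u in units(im,"top"): print({k:np.round(v,3).tolist() for k,v in u.items()})
for uv in ((217.7,243.5-0.5),(358,203.5),(441,231)): print(ray("top",[uv],.0405))
E
```

```text
{'c': [0.453, 0.327], 'wh': [0.095, 0.056], 'yaw': -15.476, 'key': [0.47, 0.321], 's': -0.018, 'r': 6.708, 'uv': [217.5, 247.0]}
{'c': [0.481, -0.368], 'wh': [0.094, 0.056], 'yaw': -6.271, 'key': [0.498, -0.369], 's': -0.018, 'r': 6.716, 'uv': [440.234, 238.064]}
{'c': [0.572, -0.12], 'wh': [0.094, 0.056], 'yaw': 26.577, 'key': [0.588, -0.112], 's': 0.018, 'r': 6.499, 'uv': [360.5, 209.0]}
[[0.46565365 0.32451577 0.0405    ]]
[[ 0.58820976 -0.111237    0.0405    ]]
[[ 0.50234246 -0.36849458  0.0405    ]]
```

```bash
cat >> h.py <<'E'
def go(p,yaw=None):
    "dp (cm) and turn (deg) from the present pose to tool-down at p"
    o=robot.get_obs(); M=R.from_euler('xyz',o["eef_rot"])
    dp=M.inv().apply(np.array(p)-o["tool_pos"])*100
    if yaw is None: yaw=np.degrees(o["eef_rot"][2])
    t=(M.inv()*R.from_euler('xyz',[180,0,yaw],degrees=True)).as_rotvec(degrees=True)
    print("dp",dp.round(2),"n",np.linalg.norm(dp)/6.25,"turn",t.round(2),"tool",o["tool_pos"].round(4),np.degrees(o["eef_rot"]).round(2),"F",o["contact_force"].round(2),"w",round(o["width"],3),"t",o["clock"])
E
python3 -c "
from h import *
go([.497,-.369,.15])"
```

```text
dp [-34.92  11.34   9.98] n 6.087257857663292 turn [ 0.08 -0.01 -0.  ] tool [ 0.2041 -0.5904  0.2497] [ 1.7992e+02 -1.0000e-02 -1.6093e+02] F [-0.79  0.29  0.72] w 0.998 t 0.2
```

{"method": "apply_moves", "body": {
  "dp": [
    [-6, 2, 1.2],
    [-12, 4, 2.4],
    [-18, 6, 4],
    [-24, 8, 6],
    [-30, 10, 8],
    [-33, 11, 9.5],
    [-34.9, 11.3, 10],
    [-34.9, 11.3, 10],
    [-34.9, 11.3, 10]
  ],
  "turn": [
    [0, 0, 0],
    [0, 0, 0],
    [0, 0, 0],
    [0, 0, 0],
    [0, 0, 0],
    [0, 0, 0],
    [0, 0, 0],
    [0, 0, 0],
    [0, 0, 0]
  ],
  "jaw": [0, 0, 0, 0, 0, 0, 0, 0, 0]
}}

```text
clock: 1.32
tool_pos: [0.4966, -0.3707, 0.1509]
eef_rot: [-3.141, 0.0, -2.81]
contact_force: [-0.7, 0.7, 0.4]
width: 0.002
```

```bash
python3 -c "
from h import *
o=robot.get_obs();im=robot.get_image('wrist');cv2.imwrite('pics/w1.png',im[:,:,::-1])
for u in units(im,'wrist',o,amin=1500): print({k:np.round(v,3).tolist() for k,v in u.items()})
go([.497,-.369,.15])"
```

```text
{'c': [0.484, -0.365], 'wh': [0.094, 0.055], 'yaw': -5.566, 'key': [0.489, -0.371], 's': -0.006, 'r': 51.14, 'uv': [332.377, 186.881]}
dp [-0.12  0.16  0.1 ] n 0.0353409746082554 turn [-0.04  0.03 -0.  ] tool [ 0.4964 -0.3709  0.151 ] [-1.7996e+02  3.0000e-02 -1.6102e+02] F [ 1.01 -0.04  0.58] w 0.002 t 1.375
```

View pics/w1.png

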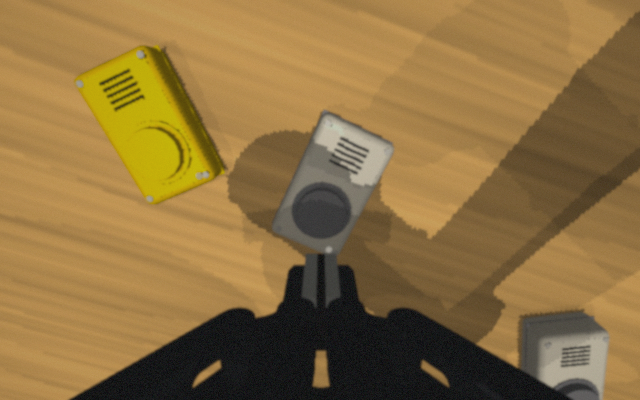

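The wrist view shows unit A (key at pixel (322,207)) with the case centre at (0.484,-0.365). That puts the key at about (0.500,-0.367), within 4 mm of the top-camera estimate.

```bash
python3 -c "
from h import *
print(ray('wrist',[[322,207]],.0405,robot.get_obs()))
go([.500,-.367,.064])"
```

```text
[[ 0.49538184 -0.36877572  0.0405    ]]
dp [-0.46  0.25  8.7 ] n 1.394686254769497 turn [-0.04  0.03 -0.  ] tool [ 0.4964 -0.3709  0.151 ] [-1.7996e+02  3.0000e-02 -1.6102e+02] F [ 1.01 -0.04  0.58] w 0.002 t 1.375
```

{"method": "apply_moves", "body": {
  "dp": [
    [-0.2, 0.2, 3],
    [-0.3, 0.2, 6],
    [-0.3, 0.2, 8],
    [-0.3, 0.2, 8.7],
    [-0.3, 0.2, 8.7],
    [-0.3, 0.2, 8.7]
  ],
  "turn": [
    [0, 0, 0],
    [0, 0, 0],
    [0, 0, 0],
    [0, 0, 0],
    [0, 0, 0],
    [0, 0, 0]
  ],
  "jaw": [0, 0, 0, 0, 0, 0]
}}

```text
clock: 2.12
tool_pos: [0.4998, -0.3676, 0.0646]
eef_rot: [-3.14, 0.002, -2.809]
contact_force: [0.3, 0.2, -0.7]
width: -0.002
```

{"method": "apply_moves", "body": {
  "dp": [
    [0, 0, 0.1],
    [0, 0, 0.2],
    [0, 0, 0.3],
    [0, 0, 0.3]
  ],
  "turn": [
    [0, 0, 0],
    [0, 0, 0],
    [0, 0, 0],
    [0, 0, 0]
  ],
  "jaw": [0, 0, 0, 0]
}}

```text
clock: 2.62
tool_pos: [0.4993, -0.3669, 0.0602]
eef_rot: [3.141, -0.0, -2.809]
contact_force: [0.1, -0.3, -0.3]
width: -0.0
```

{"method": "apply_moves", "body": {
  "dp": [
    [0, 0, 0.05],
    [0, 0, 0.1],
    [0, 0, 0.1]
  ],
  "turn": [
    [0, 0, 0],
    [0, 0, 0],
    [0, 0, 0]
  ],
  "jaw": [0, 0, 0]
}}

```text
clock: 3.0
tool_pos: [0.4994, -0.367, 0.0595]
eef_rot: [-3.141, 0.0, -2.809]
contact_force: [-1.0, -0.3, 0.7]
width: -0.002
```

{"method": "apply_moves", "body": {
  "dp": [
    [0, 0, 0.05],
    [0, 0, 0.1],
    [0, 0, 0.1]
  ],
  "turn": [
    [0, 0, 0],
    [0, 0, 0],
    [0, 0, 0]
  ],
  "jaw": [0, 0, 0]
}}

```text
clock: 3.38
tool_pos: [0.4994, -0.367, 0.0585]
eef_rot: [-3.141, 0.0, -2.809]
contact_force: [0.3, 0.2, 3.5]
width: 0.001
```

{"method": "apply_moves", "body": {
  "dp": [
    [0, 0, 0.05],
    [0, 0, 0.1],
    [0, 0, 0.1]
  ],
  "turn": [
    [0, 0, 0],
    [0, 0, 0],
    [0, 0, 0]
  ],
  "jaw": [0, 0, 0]
}}

```text
clock: 3.75
tool_pos: [0.4994, -0.367, 0.0574]
eef_rot: [-3.141, 0.0, -2.809]
contact_force: [-0.9, 2.0, 3.5]
width: 0.003
```

{"method": "apply_moves", "body": {
  "dp": [
    [0, 0, 0.05],
    [0, 0, 0.05]
  ],
  "turn": [
    [0, 0, 0],
    [0, 0, 0]
  ],
  "jaw": [0, 0]
}}

```text
clock: 4.0
tool_pos: [0.4994, -0.367, 0.0567]
eef_rot: [-3.142, 0.0, -2.809]
contact_force: [-0.3, 1.1, 3.6]
width: 0.0
```

{"method": "apply_moves", "body": {
  "dp": [
    [0, 0, 0.05],
    [0, 0, 0.05]
  ],
  "turn": [
    [0, 0, 0],
    [0, 0, 0]
  ],
  "jaw": [0, 0]
}}

```text
clock: 4.25
tool_pos: [0.4994, -0.367, 0.0561]
eef_rot: [-3.142, 0.0, -2.809]
contact_force: [-0.5, 0.7, 3.0]
width: 0.001
```

{"method": "apply_moves", "body": {
  "dp": [
    [0, 0, 0.05],
    [0, 0, 0.05]
  ],
  "turn": [
    [0, 0, 0],
    [0, 0, 0]
  ],
  "jaw": [0, 0]
}}

```text
clock: 4.5
tool_pos: [0.4993, -0.367, 0.0555]
eef_rot: [3.142, 0.0, -2.809]
contact_force: [0.1, 1.8, 1.2]
width: -0.001
```

{"method": "apply_moves", "body": {
  "dp": [
    [0, 0, 0.05],
    [0, 0, 0.05]
  ],
  "turn": [
    [0, 0, 0],
    [0, 0, 0]
  ],
  "jaw": [0, 0]
}}

```text
clock: 4.75
tool_pos: [0.4993, -0.367, 0.055]
eef_rot: [3.141, -0.0, -2.809]
contact_force: [-0.9, -0.1, 1.0]
width: 0.0
```

{"method": "apply_moves", "body": {
  "dp": [
    [0, 0, 0.02],
    [0, 0, 0.04],
    [0, 0, 0.04]
  ],
  "turn": [
    [0, 0, 0],
    [0, 0, 0],
    [0, 0, 0]
  ],
  "jaw": [0, 0, 0]
}}

```text
clock: 5.12
tool_pos: [0.499, -0.3669, 0.0547]
eef_rot: [3.141, -0.0, -2.809]
contact_force: [0.2, 0.2, 0.5]
width: 0.004
```

{"method": "apply_moves", "body": {
  "dp": [
    [0, 0, 0.04],
    [0, 0, 0.04]
  ],
  "turn": [
    [0, 0, 0],
    [0, 0, 0]
  ],
  "jaw": [0, 0]
}}

```text
clock: 5.38
tool_pos: [0.4992, -0.367, 0.0544]
eef_rot: [3.141, -0.0, -2.809]
contact_force: [-0.1, -0.0, 0.2]
width: -0.003
```

{"method": "apply_moves", "body": {
  "dp": [
    [0, 0, 0.03],
    [0, 0, 0.03]
  ],
  "turn": [
    [0, 0, 0],
    [0, 0, 0]
  ],
  "jaw": [0, 0]
}}

```text
clock: 5.62
tool_pos: [0.4993, -0.367, 0.0542]
eef_rot: [3.142, -0.0, -2.809]
contact_force: [0.6, -0.2, -0.1]
width: -0.002
```

{"method": "apply_moves", "body": {
  "dp": [
    [0, 0, 0.03],
    [0, 0, 0.03]
  ],
  "turn": [
    [0, 0, 0],
    [0, 0, 0]
  ],
  "jaw": [0, 0]
}}

```text
clock: 5.88
tool_pos: [0.4993, -0.367, 0.0539]
eef_rot: [3.142, 0.0, -2.809]
contact_force: [-0.3, 0.2, 0.0]
width: -0.002
```

{"method": "apply_moves", "body": {
  "dp": [
    [0, 0, 0.03],
    [0, 0, 0.03]
  ],
  "turn": [
    [0, 0, 0],
    [0, 0, 0]
  ],
  "jaw": [0, 0]
}}

```text
clock: 6.12
tool_pos: [0.4993, -0.367, 0.0537]
eef_rot: [-3.142, 0.0, -2.809]
contact_force: [-0.8, -0.1, 0.6]
width: 0.004
```

{"method": "apply_moves", "body": {
  "dp": [
    [0, 0, 0.03],
    [0, 0, 0.03]
  ],
  "turn": [
    [0, 0, 0],
    [0, 0, 0]
  ],
  "jaw": [0, 0]
}}

```text
clock: 6.38
tool_pos: [0.4994, -0.367, 0.0535]
eef_rot: [-3.141, 0.0, -2.809]
contact_force: [-1.4, 0.3, 1.3]
width: -0.004
```

{"method": "apply_moves", "body": {
  "dp": [
    [0, 0, 0.02],
    [0, 0, 0.02]
  ],
  "turn": [
    [0, 0, 0],
    [0, 0, 0]
  ],
  "jaw": [0, 0]
}}

```text
clock: 6.62
tool_pos: [0.4994, -0.367, 0.0534]
eef_rot: [-3.141, 0.0, -2.809]
contact_force: [-1.2, 1.0, 2.5]
width: 0.002
```

The stop is felt at z ≈ 0.0535, which is exactly 34.5 mm plus the nose length. A's peak was about 3.6 N, so A is sound. On to the middle unit, C.

```bash
python3 -c "
from h import *
go([.588,-.112,.15])"
```

```text
dp [-16.71  21.2   -9.66] n 4.588080252403744 turn [-0.01  0.   -0.  ] tool [ 0.4994 -0.367   0.0534] [-179.99    0.   -160.93] F [-1.19  0.96  2.49] w 0.002 t 6.625
```

{"method": "apply_moves", "body": {
  "dp": [
    [0, 0, -3],
    [-1, 1, -6],
    [-4, 5, -9.5],
    [-8, 10, -9.7],
    [-12, 15, -9.7],
    [-15, 19.5, -9.7],
    [-16.7, 21.2, -9.7],
    [-16.7, 21.2, -9.7]
  ],
  "turn": [
    [0, 0, 0],
    [0, 0, 0],
    [0, 0, 0],
    [0, 0, 0],
    [0, 0, 0],
    [0, 0, 0],
    [0, 0, 0],
    [0, 0, 0]
  ],
  "jaw": [0, 0, 0, 0, 0, 0, 0, 0]
}}

```text
clock: 7.62
tool_pos: [0.5886, -0.1108, 0.1498]
eef_rot: [3.142, 0.0, -2.806]
contact_force: [0.1, -0.5, -0.2]
width: 0.003
```

```bash
python3 -c "
from h import *
o=robot.get_obs();im=robot.get_image('wrist');cv2.imwrite('pics/w2.png',im[:,:,::-1])
for u in units(im,'wrist',o,amin=1500): print({k:np.round(v,3).tolist() for k,v in u.items()})
go([.588,-.112,.0605])"
```

```text
{'c': [0.576, -0.116], 'wh': [0.095, 0.054], 'yaw': 27.257, 'key': [0.578, -0.116], 's': 0.001, 'r': 57.363, 'uv': [317.358, 182.723]}
dp [-0.01 -0.01  8.92] n 1.4269350184387324 turn [ 0.01 -0.04 -0.  ] tool [ 0.5879 -0.1119  0.1497] [ 1.7999e+02 -4.0000e-02 -1.6089e+02] F [-0.97 -1.15 -0.3 ] w -0.003 t 7.675
```

View pics/w2.png

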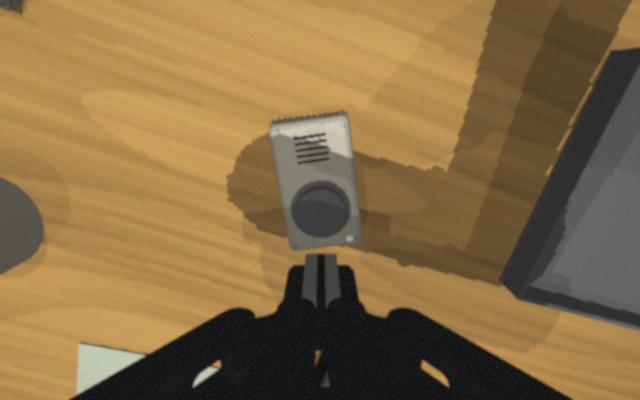

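The wrist view shows unit C with its key at (321,208), directly under the fingers. That agrees with the top view within 2–3 mm.

{"method": "apply_moves", "body": {
  "dp": [
    [0, 0, 4],
    [0, 0, 7],
    [0, 0, 8.5],
    [0, 0, 8.9],
    [0, 0, 8.9],
    [0, 0, 8.9]
  ],
  "turn": [
    [0, 0, 0],
    [0, 0, 0],
    [0, 0, 0],
    [0, 0, 0],
    [0, 0, 0],
    [0, 0, 0]
  ],
  "jaw": [0, 0, 0, 0, 0, 0]
}}

```text
clock: 8.43
tool_pos: [0.5887, -0.1122, 0.0624]
eef_rot: [-3.141, 0.002, -2.809]
contact_force: [0.4, -0.1, -0.1]
width: -0.002
```

{"method": "apply_moves", "body": {
  "dp": [
    [0, 0, 0.07],
    [0, 0, 0.14],
    [0, 0, 0.2],
    [0, 0, 0.2]
  ],
  "turn": [
    [0, 0, 0],
    [0, 0, 0],
    [0, 0, 0],
    [0, 0, 0]
  ],
  "jaw": [0, 0, 0, 0]
}}

```text
clock: 8.93
tool_pos: [0.588, -0.112, 0.0593]
eef_rot: [-3.142, 0.0, -2.809]
contact_force: [-0.1, 0.7, 1.3]
width: 0.004
```

{"method": "apply_moves", "body": {
  "dp": [
    [0, 0, 0.05],
    [0, 0, 0.1],
    [0, 0, 0.1]
  ],
  "turn": [
    [0, 0, 0],
    [0, 0, 0],
    [0, 0, 0]
  ],
  "jaw": [0, 0, 0]
}}

```text
clock: 9.3
tool_pos: [0.588, -0.112, 0.0583]
eef_rot: [-3.141, 0.0, -2.809]
contact_force: [-0.8, 1.6, 3.4]
width: -0.0
```

{"method": "apply_moves", "body": {
  "dp": [
    [0, 0, 0.05],
    [0, 0, 0.05],
    [0, 0, 0.05]
  ],
  "turn": [
    [0, 0, 0],
    [0, 0, 0],
    [0, 0, 0]
  ],
  "jaw": [0, 0, 0]
}}

```text
clock: 9.68
tool_pos: [0.588, -0.112, 0.0577]
eef_rot: [-3.142, 0.0, -2.809]
contact_force: [-0.5, 1.8, 3.1]
width: -0.003
```

{"method": "apply_moves", "body": {
  "dp": [
    [0, 0, 0.05],
    [0, 0, 0.1],
    [0, 0, 0.1]
  ],
  "turn": [
    [0, 0, 0],
    [0, 0, 0],
    [0, 0, 0]
  ],
  "jaw": [0, 0, 0]
}}

```text
clock: 10.05
tool_pos: [0.588, -0.112, 0.0565]
eef_rot: [3.142, 0.0, -2.809]
contact_force: [0.2, 1.6, 2.9]
width: -0.002
```

{"method": "apply_moves", "body": {
  "dp": [
    [0, 0, 0.05],
    [0, 0, 0.1],
    [0, 0, 0.15],
    [0, 0, 0.2],
    [0, 0, 0.23],
    [0, 0, 0.23],
    [0, 0, 0.23]
  ],
  "turn": [
    [0, 0, 0],
    [0, 0, 0],
    [0, 0, 0],
    [0, 0, 0],
    [0, 0, 0],
    [0, 0, 0],
    [0, 0, 0]
  ],
  "jaw": [0, 0, 0, 0, 0, 0, 0]
}}

```text
clock: 10.92
tool_pos: [0.5878, -0.1121, 0.0542]
eef_rot: [3.142, -0.0, -2.809]
contact_force: [0.0, 0.5, 0.3]
width: 0.0
```

{"method": "apply_moves", "body": {
  "dp": [
    [0, 0, 0.03],
    [0, 0, 0.06],
    [0, 0, 0.06]
  ],
  "turn": [
    [0, 0, 0],
    [0, 0, 0],
    [0, 0, 0]
  ],
  "jaw": [0, 0, 0]
}}

```text
clock: 11.3
tool_pos: [0.5879, -0.1121, 0.0537]
eef_rot: [-3.142, 0.0, -2.809]
contact_force: [0.6, -0.2, 0.4]
width: 0.003
```

{"method": "apply_moves", "body": {
  "dp": [
    [0, 0, 0.02],
    [0, 0, 0.02]
  ],
  "turn": [
    [0, 0, 0],
    [0, 0, 0]
  ],
  "jaw": [0, 0]
}}

```text
clock: 11.55
tool_pos: [0.5879, -0.1121, 0.0536]
eef_rot: [-3.142, 0.0, -2.809]
contact_force: [-0.2, -0.2, 0.2]
width: -0.0
```

{"method": "apply_moves", "body": {
  "dp": [
    [0, 0, 0.03],
    [0, 0, 0.03]
  ],
  "turn": [
    [0, 0, 0],
    [0, 0, 0]
  ],
  "jaw": [0, 0]
}}

```text
clock: 11.8
tool_pos: [0.5879, -0.1121, 0.0534]
eef_rot: [-3.142, 0.0, -2.809]
contact_force: [-1.1, -1.0, 1.7]
width: -0.003
```

{"method": "apply_moves", "body": {
  "dp": [
    [0, 0, 0.03],
    [0, 0, 0.03]
  ],
  "turn": [
    [0, 0, 0],
    [0, 0, 0]
  ],
  "jaw": [0, 0]
}}

```text
clock: 12.05
tool_pos: [0.5879, -0.1121, 0.0532]
eef_rot: [-3.142, 0.0, -2.809]
contact_force: [-2.2, -0.1, 5.7]
width: -0.001
```

```bash
python3 -c "
from h import *
go([.469,.322,.15])"
```

```text
dp [-2.95 44.91 -9.68] n 7.365747246508839 turn [-0.01  0.   -0.  ] tool [ 0.5879 -0.1121  0.0532] [-179.99    0.   -160.93] F [-2.16 -0.08  5.72] w -0.001 t 12.05
```

{"method": "apply_moves", "body": {
  "dp": [
    [0, 0, -3],
    [0, 3, -7],
    [-0.5, 9, -9.7],
    [-0.9, 15, -9.7],
    [-1.3, 21, -9.7],
    [-1.7, 27, -9.7],
    [-2.1, 33, -9.7],
    [-2.5, 39, -9.7],
    [-2.9, 43.5, -9.7],
    [-2.9, 44.9, -9.7],
    [-2.9, 44.9, -9.7]
  ],
  "turn": [
    [0, 0, 0],
    [0, 0, 0],
    [0, 0, 5],
    [0, 0, 10],
    [0, 0, 15],
    [0, 0, 20],
    [0, 0, 25],
    [0, 0, 30],
    [0, 0, 34.5],
    [0, 0, 34.5],
    [0, 0, 34.5]
  ],
  "jaw": [0, 0, 0, 0, 0, 0, 0, 0, 0, 0, 0]
}}

```text
clock: 13.42
tool_pos: [0.4682, 0.3221, 0.1494]
eef_rot: [-3.141, -0.0, 2.874]
contact_force: [0.2, -0.5, 0.1]
width: -0.003
```

```bash
python3 -c "
from h import *
o=robot.get_obs();im=robot.get_image('wrist');cv2.imwrite('pics/w3.png',im[:,:,::-1])
print(o['joint_positions'].round(2))
for u in units(im,'wrist',o,amin=1500): print({k:np.round(v,3).tolist() for k,v in u.items()})
go([.469,.322,.0605])"
```

```text
[ 0.89  0.38 -0.27 -0.   -0.92 -2.73]
{'c': [0.457, 0.335], 'wh': [0.093, 0.054], 'yaw': 164.602, 'key': [0.451, 0.333], 's': 0.005, 'r': 67.848, 'uv': [333.0, 182.0]}
dp [-0.04  0.11  8.89] n 1.4231328648153414 turn [-0.05 -0.03  0.  ] tool [0.4684 0.3211 0.1494] [-1.7995e+02 -3.0000e-02  1.6458e+02] F [-0.38 -0.45  1.21] w -0.001 t 13.475
```

View pics/w3.png

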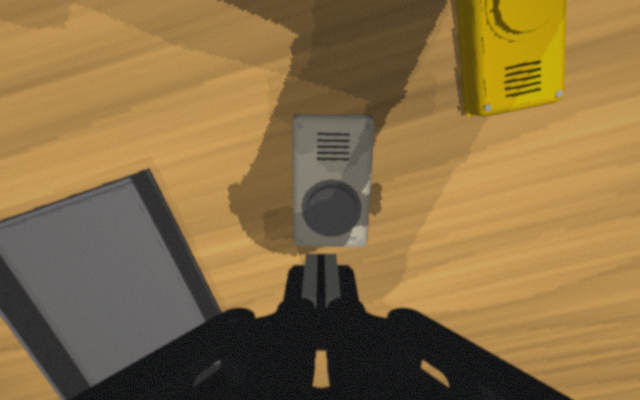

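The key of unit B is at pixel (331,209), about 5 mm to one side of the finger line. I'll correct for that and press.

```bash
python3 -c "
from h import *
print(ray('wrist',[[331,209],[294,116],[373,116],[369,246],[293,246]],.0405,robot.get_obs()))
go([.470,.327,.0605])"
```

```text
[[0.47042136 0.3290035  0.0405    ]
 [0.4034954  0.32232433 0.0405    ]
 [0.41690793 0.37097221 0.0405    ]
 [0.50473994 0.34808237 0.0405    ]
 [0.49028549 0.29550318 0.0405    ]]
dp [0.   0.61 8.89] n 1.4263413249718468 turn [-0.05 -0.03  0.  ] tool [0.4684 0.3211 0.1494] [-1.7995e+02 -3.0000e-02  1.6458e+02] F [-0.38 -0.45  1.21] w -0.001 t 13.475
```

{"method": "apply_moves", "body": {
  "dp": [
    [0, 0.3, 4],
    [0, 0.6, 7],
    [0, 0.6, 8.5],
    [0, 0.6, 8.9],
    [0, 0.6, 8.9],
    [0, 0.6, 8.9]
  ],
  "turn": [
    [0, 0, 0],
    [0, 0, 0],
    [0, 0, 0],
    [0, 0, 0],
    [0, 0, 0],
    [0, 0, 0]
  ],
  "jaw": [0, 0, 0, 0, 0, 0]
}}

```text
clock: 14.22
tool_pos: [0.4708, 0.328, 0.0621]
eef_rot: [3.14, 0.001, 2.872]
contact_force: [0.0, -0.3, 0.4]
width: 0.0
```

{"method": "apply_moves", "body": {
  "dp": [
    [0, 0, 0.07],
    [0, 0, 0.14],
    [0, 0, 0.2],
    [0, 0, 0.2]
  ],
  "turn": [
    [0, 0, 0],
    [0, 0, 0],
    [0, 0, 0],
    [0, 0, 0]
  ],
  "jaw": [0, 0, 0, 0]
}}

```text
clock: 14.72
tool_pos: [0.4703, 0.3277, 0.0593]
eef_rot: [3.141, 0.0, 2.872]
contact_force: [-1.3, 1.3, 2.4]
width: -0.0
```

{"method": "apply_moves", "body": {
  "dp": [
    [0, 0, 0.05],
    [0, 0, 0.1],
    [0, 0, 0.1]
  ],
  "turn": [
    [0, 0, 0],
    [0, 0, 0],
    [0, 0, 0]
  ],
  "jaw": [0, 0, 0]
}}

```text
clock: 15.1
tool_pos: [0.4703, 0.3277, 0.0585]
eef_rot: [3.141, 0.0, 2.873]
contact_force: [-1.6, 1.1, 6.1]
width: -0.002
```

{"method": "apply_moves", "body": {
  "dp": [
    [0, 0, 0.05],
    [0, 0, 0.05]
  ],
  "turn": [
    [0, 0, 0],
    [0, 0, 0]
  ],
  "jaw": [0, 0]
}}

```text
clock: 15.35
tool_pos: [0.4703, 0.3277, 0.0581]
eef_rot: [3.141, 0.0, 2.873]
contact_force: [-2.2, 0.2, 8.1]
width: 0.001
```

B is the stiff one, already at 8 N with 1.4 mm of travel. I carry on gently.

{"method": "apply_moves", "body": {
  "dp": [
    [0, 0, 0.05],
    [0, 0, 0.1],
    [0, 0, 0.1]
  ],
  "turn": [
    [0, 0, 0],
    [0, 0, 0],
    [0, 0, 0]
  ],
  "jaw": [0, 0, 0]
}}

```text
clock: 15.72
tool_pos: [0.4703, 0.3277, 0.0574]
eef_rot: [3.141, 0.0, 2.873]
contact_force: [-2.3, -0.4, 8.1]
width: 0.002
```

{"method": "apply_moves", "body": {
  "dp": [
    [0, 0, 0.05],
    [0, 0, 0.1],
    [0, 0, 0.1]
  ],
  "turn": [
    [0, 0, 0],
    [0, 0, 0],
    [0, 0, 0]
  ],
  "jaw": [0, 0, 0]
}}

```text
clock: 16.1
tool_pos: [0.4703, 0.3277, 0.0566]
eef_rot: [3.141, 0.0, 2.873]
contact_force: [-2.8, -0.4, 9.6]
width: 0.001
```

{"method": "apply_moves", "body": {
  "dp": [
    [0, 0, 0.05],
    [0, 0, 0.1],
    [0, 0, 0.1]
  ],
  "turn": [
    [0, 0, 0],
    [0, 0, 0],
    [0, 0, 0]
  ],
  "jaw": [0, 0, 0]
}}

```text
clock: 16.48
tool_pos: [0.4703, 0.3277, 0.0545]
eef_rot: [3.141, 0.0, 2.872]
contact_force: [-0.5, -0.5, 0.5]
width: 0.002
```

{"method": "apply_moves", "body": {
  "dp": [
    [0, 0, 0.04],
    [0, 0, 0.08],
    [0, 0, 0.08]
  ],
  "turn": [
    [0, 0, 0],
    [0, 0, 0],
    [0, 0, 0]
  ],
  "jaw": [0, 0, 0]
}}

```text
clock: 16.85
tool_pos: [0.4701, 0.3274, 0.0535]
eef_rot: [-3.141, -0.0, 2.872]
contact_force: [-0.1, 0.5, 2.1]
width: 0.002
```

The key of B snapped in (9.6 N peak, then the stop at 0.0535). Now the grasp: the centre is 16 mm back from the key.

```bash
python3 -c "
from h import *
go([.455,.332,.024],164.6)"
```

```text
dp [1.58 0.04 2.95] n 0.5352596609741841 turn [-0.03 -0.01 -0.04] tool [0.4701 0.3274 0.0535] [-1.7997e+02 -1.0000e-02  1.6456e+02] F [-0.09  0.49  2.12] w 0.002 t 16.85
```

{"method": "apply_moves", "body": {
  "dp": [
    [0, 0, -1.5],
    [0.5, 0, -3.5],
    [1.6, 0, -4.5],
    [1.6, 0, -4.5],
    [1.6, 0, -4.5],
    [1.6, 0, -4.5]
  ],
  "turn": [
    [0, 0, 0],
    [0, 0, 0],
    [0, 0, 0],
    [0, 0, 0],
    [0, 0, 0],
    [0, 0, 0]
  ],
  "jaw": [0, 0, 8.5, 8.5, 8.5, 8.5]
}}

```text
clock: 17.6
tool_pos: [0.4546, 0.3315, 0.0979]
eef_rot: [-3.14, -0.001, 2.872]
contact_force: [0.2, -0.4, 0.6]
width: 0.845
```

```bash
python3 -c "
from h import *
o=robot.get_obs();im=robot.get_image('wrist');cv2.imwrite('pics/w4.png',im[:,:,::-1])
go([.455,.332,.024],164.6)"
```

```text
dp [-0.02  0.06  7.4 ] n 1.1834915779109314 turn [-0.07 -0.03 -0.04] tool [0.4547 0.3315 0.098 ] [-1.7993e+02 -3.0000e-02  1.6456e+02] F [ 0.85 -0.24 -0.82] w 0.925 t 17.65
```

View pics/w4.png

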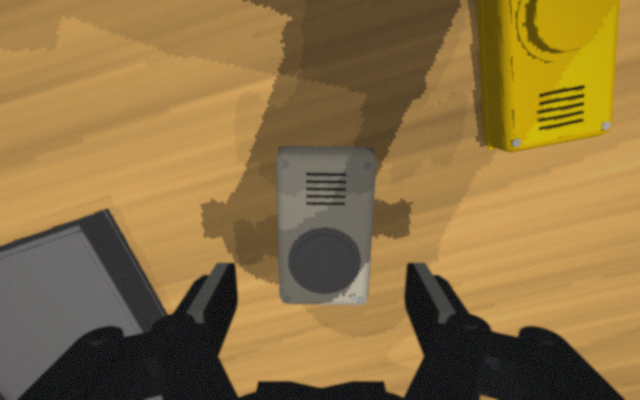

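The unit sits between the open fingers (case centre column about 325, finger centre 321), with its key depressed and the yellow unit clear. I descend and grip.

{"method": "apply_moves", "body": {
  "dp": [
    [0, 0.2, 2],
    [0, 0.2, 4],
    [0, 0.2, 6],
    [0, 0.2, 7],
    [0, 0.2, 7.4],
    [0, 0.2, 7.4],
    [0, 0.2, 7.4]
  ],
  "turn": [
    [0, 0, 0],
    [0, 0, 0],
    [0, 0, 0],
    [0, 0, 0],
    [0, 0, 0],
    [0, 0, 0],
    [0, 0, 0]
  ],
  "jaw": [8.5, 8.5, 8.5, 8.5, 8.5, 8.5, 8.5]
}}

```text
clock: 18.52
tool_pos: [0.4557, 0.3341, 0.0253]
eef_rot: [3.14, 0.001, 2.872]
contact_force: [-0.1, 0.8, -0.3]
width: 0.991
```

{"method": "apply_moves", "body": {
  "dp": [
    [0, 0, 0],
    [0, 0, 0],
    [0, 0, 0],
    [0, 0, 0],
    [0, 0, 0]
  ],
  "turn": [
    [0, 0, 0],
    [0, 0, 0],
    [0, 0, 0],
    [0, 0, 0],
    [0, 0, 0]
  ],
  "jaw": [7, 6, 5, 5, 5],
  "grip_force": 40
}}

```text
clock: 19.15
tool_pos: [0.4554, 0.3338, 0.0251]
eef_rot: [3.141, 0.0, 2.872]
contact_force: [-0.7, -0.6, 6.1]
width: 0.645
```

```bash
python3 -c "
from h import *
go([.512,.129,.09],183.6)"
```

```text
dp [-10.9  -18.24  -6.49] n 3.5550424851603992 turn [ 1.000e-02  2.000e-02 -1.902e+01] tool [0.4554 0.3338 0.0251] [1.7999e+02 2.0000e-02 1.6458e+02] F [-0.7  -0.59  6.06] w 0.645 t 19.15
```

{"method": "apply_moves", "body": {
  "dp": [
    [0, 0, -1],
    [0, 0, -3],
    [0, 0, -5],
    [-0.5, -1, -6.5],
    [-3, -5, -7],
    [-5.5, -9, -7],
    [-8, -13.5, -7],
    [-10, -17, -7],
    [-10.9, -18.2, -7],
    [-10.9, -18.2, -7],
    [-10.9, -18.2, -7]
  ],
  "turn": [
    [0, 0, 0],
    [0, 0, 0],
    [0, 0, 0],
    [0, 0, 0],
    [0, 0, -5],
    [0, 0, -10],
    [0, 0, -15],
    [0, 0, -19],
    [0, 0, -19],
    [0, 0, -19],
    [0, 0, -19]
  ],
  "jaw": [5, 5, 5, 5, 5, 5, 5, 5, 5, 5, 5]
}}

```text
clock: 20.52
tool_pos: [0.5119, 0.1299, 0.0946]
eef_rot: [3.141, 0.0, -3.079]
contact_force: [0.2, 0.9, -2.1]
width: 0.647
```

```bash
python3 -c "
from h import *
im=robot.get_image('wrist');cv2.imwrite('pics/w5.png',im[:,:,::-1])
go([.512,.129,.030])"
```

```text
dp [-0.01 -0.11  6.46] n 1.0334725458993477 turn [0.01 0.   0.  ] tool [0.5118 0.1301 0.0946] [ 179.99    0.   -176.38] F [-0.23  1.65 -2.05] w 0.648 t 20.575
```

View pics/w5.png

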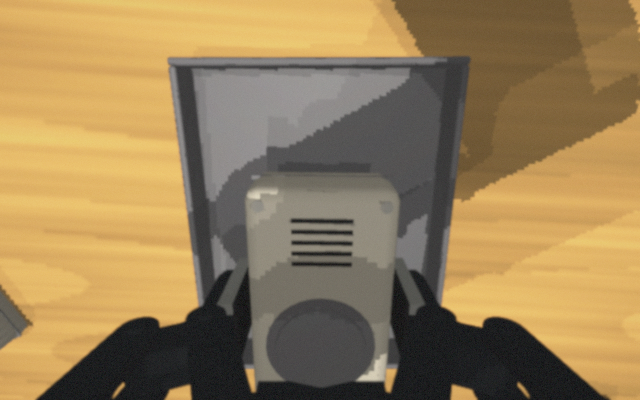

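The unit is held level over the tray, centred between the tray walls (columns 190 and 450, unit 320). I lower it.

{"method": "apply_moves", "body": {
  "dp": [
    [0, 0, 2],
    [0, 0, 4],
    [0, 0, 5.2],
    [0, 0, 5.9],
    [0, 0, 6.2],
    [0, 0, 6.2],
    [0, 0, 6.2]
  ],
  "turn": [
    [0, 0, 0],
    [0, 0, 0],
    [0, 0, 0],
    [0, 0, 0],
    [0, 0, 0],
    [0, 0, 0],
    [0, 0, 0]
  ],
  "jaw": [5, 5, 5, 5, 5, 5, 5]
}}

```text
clock: 21.45
tool_pos: [0.5123, 0.1295, 0.0331]
eef_rot: [3.141, 0.001, -3.079]
contact_force: [-0.4, 0.5, -2.3]
width: 0.65
```

{"method": "apply_moves", "body": {
  "dp": [
    [0, 0, 0.1],
    [0, 0, 0.2],
    [0, 0, 0.2]
  ],
  "turn": [
    [0, 0, 0],
    [0, 0, 0],
    [0, 0, 0]
  ],
  "jaw": [5, 5, 5]
}}

```text
clock: 21.82
tool_pos: [0.5119, 0.1292, 0.0306]
eef_rot: [-3.142, -0.0, -3.079]
contact_force: [0.2, 0.1, -1.8]
width: 0.648
```

{"method": "apply_moves", "body": {
  "dp": [
    [0, 0, 0.1],
    [0, 0, 0.1],
    [0, 0, 0.1]
  ],
  "turn": [
    [0, 0, 0],
    [0, 0, 0],
    [0, 0, 0]
  ],
  "jaw": [5, 5, 5]
}}

```text
clock: 22.2
tool_pos: [0.512, 0.1293, 0.0296]
eef_rot: [-3.142, -0.0, -3.079]
contact_force: [0.7, 0.1, -1.9]
width: 0.645
```

{"method": "apply_moves", "body": {
  "dp": [
    [0, 0, 0.04],
    [0, 0, 0.04]
  ],
  "turn": [
    [0, 0, 0],
    [0, 0, 0]
  ],
  "jaw": [5, 5]
}}

```text
clock: 22.45
tool_pos: [0.512, 0.1293, 0.0292]
eef_rot: [3.142, 0.0, -3.079]
contact_force: [-0.2, -0.0, -2.1]
width: 0.65
```

{"method": "apply_moves", "body": {
  "dp": [
    [0, 0, 0.05],
    [0, 0, 0.05]
  ],
  "turn": [
    [0, 0, 0],
    [0, 0, 0]
  ],
  "jaw": [5, 5]
}}

```text
clock: 22.7
tool_pos: [0.512, 0.1293, 0.0292]
eef_rot: [-3.142, 0.0, -3.079]
contact_force: [-2.5, -0.0, 4.2]
width: 0.646
```

{"method": "apply_moves", "body": {
  "dp": [
    [0, 0, 0.04],
    [0, 0, 0.04]
  ],
  "turn": [
    [0, 0, 0],
    [0, 0, 0]
  ],
  "jaw": [5, 5]
}}

```text
clock: 22.95
tool_pos: [0.512, 0.1294, 0.0292]
eef_rot: [-3.142, 0.0, -3.079]
contact_force: [-2.6, -0.1, 6.8]
width: 0.645
```

It is on the floor (the force rose from −2 to +7 N). I release and go up.

{"method": "apply_moves", "body": {
  "dp": [
    [0, 0, -0.05],
    [0, 0, -0.05],
    [0, 0, -0.05],
    [0, 0, -1],
    [0, 0, -3],
    [0, 0, -6],
    [0, 0, -10],
    [4, 0, -14],
    [9, 0, -16],
    [14, 0, -16],
    [14, 0, -16]
  ],
  "turn": [
    [0, 0, 0],
    [0, 0, 0],
    [0, 0, 0],
    [0, 0, 0],
    [0, 0, 0],
    [0, 0, 0],
    [0, 0, 0],
    [0, 0, 0],
    [0, 0, 0],
    [0, 0, 0],
    [0, 0, 0]
  ],
  "jaw": [6.5, 7.5, 7.8, 7.8, 7.8, 7.8, 7.8, 7.8, 7.8, 7.8, 7.8]
}}

```text
clock: 24.32
tool_pos: [0.3693, 0.1195, 0.1891]
eef_rot: [3.14, 0.0, -3.077]
contact_force: [0.8, 0.1, 0.4]
width: 0.911
```

```bash
python3 -c "
from h import *
im=robot.get_image('scene');t=robot.get_image('top')
cv2.imwrite('pics/s6.png',cv2.resize(im[90:320,130:450],None,fx=2.4,fy=2.4)[:,:,::-1])
cv2.imwrite('pics/t6.png',cv2.resize(t[120:300,150:510],None,fx=2.2,fy=2.2)[:,:,::-1])
for u in units(t,'top'): print({k:np.round(v,3).tolist() for k,v in u.items()})
go([.37,.1,.2])"
```

```text
{'c': [0.481, -0.368], 'wh': [0.094, 0.056], 'yaw': -6.271, 'key': [0.498, -0.369], 's': -0.018, 'r': 6.716, 'uv': [440.234, 238.064]}
{'c': [0.572, -0.12], 'wh': [0.094, 0.056], 'yaw': 27.589, 'key': [0.59, -0.112], 's': 0.019, 'r': 6.419, 'uv': [360.52, 208.872]}
dp [ 0.37 -2.07 -1.07] n 0.3769440081540381 turn [0.08 0.14 0.  ] tool [0.3724 0.1209 0.1893] [ 1.7992e+02  1.4000e-01 -1.7636e+02] F [ 0.25 -0.15  0.94] w 0.912 t 24.425
```

View pics/s6.png

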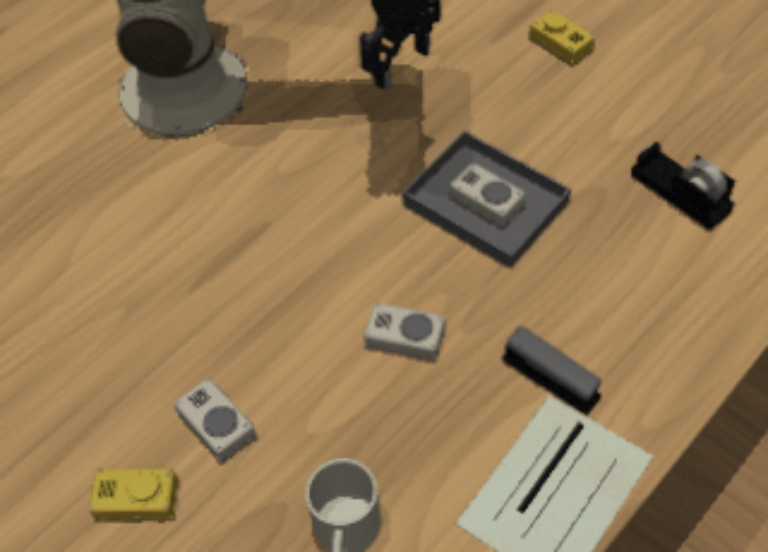

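View pics/t6.png

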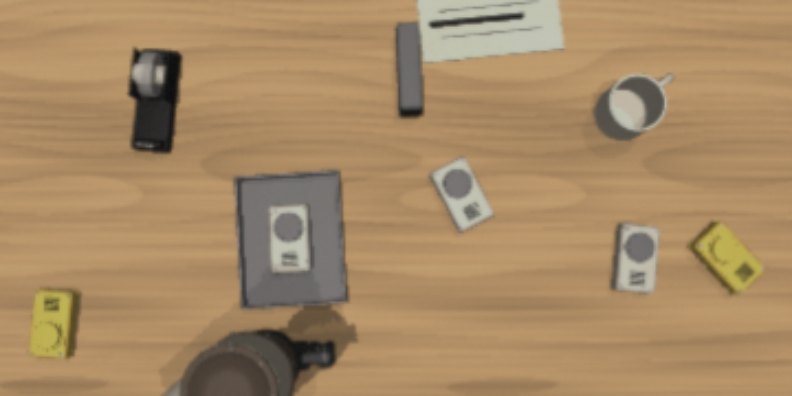

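Both views show the unit lying flat, key up, in the middle of the tray (top crop (290,240)), with all three keys low. The other two units and the bystanders have not moved, and the gripper is clear. I hand in.

```bash
python3 -c "
from cell import robot
print(robot.close_job())"
```

```text
the job is handed in; nothing more can be done
None
```

I pressed all three keys in. The left unit, near (0.455, 0.333), proved to be the stiff one, so I set it in the repair tray and let go. The job was handed in at about 24 s of the 72 s allowed.

- **Keys:** the two sound keys (right and middle units) peaked at about 3.5 N, the stiff one at about 9.6 N. The highest force I read on any key was 9.6 N. Force is read only at the end of each move, so a brief higher peak between readings would not show. Each key ended at its firm stop, with the fingers at the height expected for a clicked-in key.
- **Tray:** I lowered the stiff unit until the force showed it on the floor, then let go. The last scene and top pictures show it flat, key up, near the tray's centre.
- **Other units and objects:** in the top picture both sound units measure the same positions as at the start. The mug, stapler, tape dispenser and both yellow look-alikes look unmoved by eye.
- **Checks that disagreed:** the wrist camera placed the units 4 to 8 mm away from the top camera's estimates. I used values in between, which was good enough for the presses and the grasp. My automatic key finder failed on the wrist pictures because of shadow, so I read those keys by eye.
- **Not measured:** I checked the tray unit's final position only by eye, as the top-camera detector did not pick it out inside the tray.

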